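# Put the stacked hot-shop forming tools away in their trays

## Robot

A 7-joint arm with a two-finger parallel gripper is mounted at the origin on the work surface. World frame = base frame: x ahead of the robot, y to its left, z up, the work surface at z = 0. Lengths are in m, angles in rad, forces in N, time in s.
With the tool pointing down it reaches from about 0.4 to 0.85 m from the base axis. Payload 10.4 kg.
Tool frame: the origin (TCP) lies on the centre line of the jaws, within the pads' length; the fingertips stand 14 mm ahead of it and the grasp point (between the pads) lies 5 mm behind it (manip.tip_reach is the distance from the TCP to the fingertips, in m); z points along the fingers, y is the line along which they close (so a half turn about z gives the same grasp; the last joint's range is limited). The gripper opens to 85 mm and grips with 20 to 120 N. Pads are 22 mm wide; open, the fingers measure 114 mm over their backs; the gripper's body (76 mm by 85 mm) begins 54 mm behind the grasp point. The pads swing forward as they close: fully open they stand 13 mm farther back than shut.
Start: joints at [1.126, 0.332, -0.065, 1.46, 0.022, 1.35, -0.088], TCP at [0.256, -0.57, 0.245] pointing down, gripper open.
Joint ranges: [-2.6, 2.6], [-0.5, 2.12], [-1.47, 1.34], [0.16, 2.42], [-1.27, 4.41], [0.06, 2.06], [-2.6, 2.6]. Speed limits (rad/s): [2.22, 2.22, 2.79, 2.79, 3.14, 3.14, 3.14].

## Interface

Orientations are given as a unit quaternion [x, y, z, w].
In Python, from workcell import manip gives the robot as it stands.
- The arm moves only by the shell command python3 -m pendant 'ROWS' [FORCE]. ROWS is JSON, a list of rows, each a list of 7 numbers: the shift along the tool's x, y, z in units of 50 mm (1.0 is 50 mm), then the turn, a rotation vector about the tool's x, y, z in units of 8 degrees (1.0 is 8 degrees), then the opening, from -1 (shut) to 1 (fully open), so that 0 is half open. In form: [[dx, dy, dz, ax, ay, az, jaw], ...]. A call has exactly 10 rows; each row is the pose to reach, as a shift and turn from the pose commanded when the call began, along the tool's axes at that moment; what a row does not reach only later rows make up. A row lasts 1/8 s, in which the tool goes at most 62.5 mm and 10.7 degrees, less where a joint would pass 70% of its speed; a pose out of reach is approached as far as the arm can. A call with a gripper value outside its range is refused whole. The fingers move at their own pace and stop on an object; FORCE is the grip in N (left out, the last holds). Time passes only in rows, so rows that repeat a pose let the fingers close, or fill a call up. It gives the time, the measured TCP pose, the force, the opening and the grip force at its end, in the units of the state.
- manip.get_obs(): the state, without advancing time (a new reading comes with each control period).
- manip.camera(name): name is "scene" or "top" or "wrist"; returns (picture, depth): 400x640x3 uint8, red, green, blue; 400x640 float32, m along the optical axis (not along the pixel's ray), 0 where there is no reading.
- manip.get_calibration(name): a dict with "fx", "fy", "cx", "cy" (pixels), "xyz" and "orientation" of the camera in the world. Camera axes: x right, y up, looking along -z (the intrinsics and any distortion apply to the point x, -y, -z); pixel columns grow to the right and rows downward; lengths in m; the calibration is good to about 2 mm. A picture is of the moment at which its call begins: read the wrist's pose just before it. get_calibration takes no time and is no camera call; for the wrist camera it gives the pose at the moment of the call.
- manip.hand_in(): hands the job in; it is judged then, once.
Trained networks look in the newest picture that a camera, given by its name, has taken for a name from the list of things; names that differ only in an ending like _2 or _b are one class to them, and where a whole thing is asked for, a point or a joint stands for the part that bears it (a point fixed in the world has none). Each returns a list of dicts, best first, with "p" (0 to 1); they miss things now and then, are a little off and sometimes report something else, mostly with a low value. They report only what shows in the picture. A call takes as long as a camera call. They do not tell look-alikes from the thing itself.
- manip.find_in(thing, camera): "box" ([left, top, right, bottom] in pixels, round what is visible of it).
- manip.trace(thing, camera): "pixels" (400x640 bool, what is visible of it) and "box" ([left, top, right, bottom] in pixels, round what is visible of it).
- manip.tip_of(thing, camera): "pixel" ([column, row] in pixels: a listed point, or the origin of a listed thing).
The state is a dict: "clock": time; "joint_pos": joint angles; "joint_velocities": joint speeds; "tau": joint torques, N m; "position": TCP position; "ee_rot": TCP orientation; "ft_force": force on the tool from outside, world axes, zero at the start; "torque": the same for the moment, N m; "grip_width": opening from 0.0 (shut) to 1.0 (fully open); "grasp_force": force on a finger pad.
Only numpy, scipy, OpenCV 4.12 (cv2) and the standard library are available. Lean on these libraries where they do the work, as an engineer would, in place of code of your own. Each camera call takes 0.05 s, during which the arm holds its last target. There are 200 camera calls.

## Task

Take the stack of glass-forming tools apart from the top down and put each away flat inside the wooden tray of its own shape: first the brass stamp upright in the round tray, then the hexagonal mould, well upward, in the hexagonal tray, then the two graphite bars, lifted together in one grasp and laid as a pair along the long narrow tray, and last the graphite slab in the large rectangular tray. Set things down rather than dropping them, and leave the green glass tumbler where it stands.

Things in the scene. Friction and masses are not known exactly. Their poses are not given: they have to be found in the camera images.
- stamp: top of the stack: brass prunt stamp standing upright, about 0.25 kg; a round foot 40 mm across and 14 mm high with a plain round grip stem 24 mm across rising 26 mm above it (40 mm high in all). Origin at the centre of its underside, z up the stem.
- mould: second in the stack: aluminium optic mould, a hexagonal block 58 mm across flats (67 mm across corners), 38 mm high, with a hexagonal well 34 mm across flats in its top; about 0.3 kg. The stamp stands over the well. Origin at the centre of its underside, z up; its x axis is square to one pair of facing flats (other pairs at 60 degree steps), so it can be gripped along x.
- bar_a: third in the stack: one of two alike grey graphite bars, 120 mm long, 16 x 16 mm section, 60 g, lying flat on the slab along its length, under the mould, its ends showing. Origin at the bar's centre (8 mm above its underside), x along its length, z up. It is the one on the slab's +y side; the two lie parallel, 2 to 4 mm apart, 34 to 36 mm over both.
- bar_b: the other graphite bar, the same in all, on the slab's -y side.
- slab: bottom of the stack, on the table: black graphite marver slab 150 x 64 x 32 mm, about 0.55 kg. Origin at the centre of its underside, x along its 150 mm length, y along its 64 mm width, z up.
- round_tray: round wooden tray fixed to the table, for the stamp: recess 60 mm across, floor 6 mm above the table, rim 6 mm wide with its top 11 mm above the table (5 mm above the floor). Origin on the table at its centre, z up.
- hex_tray: hexagonal wooden tray fixed to the table, for the mould: recess 84 mm across flats (the mould fits any way round), floor 6 mm above the table, rim 6 mm wide with its top 11 mm above the table. Origin on the table at its centre, z up, x square to one pair of its sides.
- bar_tray: long narrow rectangular wooden tray fixed to the table, for the two bars side by side: recess 140 x 50 mm, floor 6 mm above the table, rim 6 mm wide with its top 11 mm above the table. Origin on the table at its centre, x along its length, z up.
- slab_tray: large rectangular wooden tray fixed to the table, for the slab: recess 170 x 84 mm, floor 6 mm above the table, rim 6 mm wide with its top 11 mm above the table. Origin on the table at its centre, x along its length, z up.
- tumbler: finished green glass tumbler standing loose on the table beside the work, mouth up, 64 mm across the rim, 85 mm high; it must stay where it is. Origin at the centre of its underside. (A capped jar of like size, small odds and ends up to 24 mm high and hand tools lie about too.)
Not all that is in view belongs to the job. Leave any blue look-alike of the slab_tray alone.

How it is judged:
On the way, in this order (a step that is already met when the one before it is completed fails the run):
1. the stamp stands in the round tray (horizontal distance between stamp and round_tray below 0.014 m and z of stamp in the frame of round_tray between 0.0035 and 0.0085 m and angle between stamp's own z axis and vertical below 0.04 rad), for 0.2 s.
2. the mould lies in the hexagonal tray (horizontal distance between mould and hex_tray below 0.0155 m and z of mould in the frame of hex_tray between 0.0035 and 0.0085 m and angle between mould's own z axis and vertical below 0.04 rad), for 0.2 s.
3. both bars are lifted together, clear of the slab, which stays on the table (height (world z) of each of bar_a, bar_b above 0.055 m and height (world z) of slab below 0.01 m and contact force between the fingers and bar_a above 0.3 N and contact force between the fingers and bar_b above 0.3 N), for 0.2 s.
4. both bars lie in the long narrow tray (x of bar_a in the frame of bar_tray between -0.014 and 0.014 m and y of bar_a in the frame of bar_tray between -0.021 and 0.021 m and z of bar_a in the frame of bar_tray between 0.0115 and 0.0165 m and angle between the x axis of each of bar_a, bar_b and the x axis of bar_tray, either way round below 0.2 rad and x of bar_b in the frame of bar_tray between -0.014 and 0.014 m and y of bar_b in the frame of bar_tray between -0.021 and 0.021 m and z of bar_b in the frame of bar_tray between 0.0115 and 0.0165 m), for 0.2 s.
At the end, for the whole second after the job is handed in: All rest flat (2.5 mm, 0.04 rad), still and released on the floors of their trays: stamp within 14 mm of the round tray's centre, mould 15.5 mm of the hexagonal one's, slab 16 mm and 0.2 rad of the large one's, both bars 14 mm along, 21 mm across and 0.2 rad of the narrow one's (all of step 1 and all of step 2 and all of step 4 and horizontal distance between slab and slab_tray below 0.016 m and z of slab in the frame of slab_tray between 0.0035 and 0.0085 m and angle between slab's own z axis and vertical below 0.04 rad and angle between the x axis of slab and the x axis of slab_tray, either way round below 0.2 rad and linear speed of each of stamp, mould, bar_a, bar_b, slab below 0.02 m/s and angular speed of each of stamp, mould, bar_a, bar_b, slab below 0.15 rad/s); the robot touches nothing.
It fails at once if the glass tumbler is knocked or pushed out of place (distance of tumbler from where it was at the start of the episode above 0.015 m or angle between tumbler's own z axis and vertical above 0.3 rad).
It fails at once if one of the stacked things is dropped or thrown (moves at over 0.7 m/s touching nothing) ((linear speed of stamp above 0.7 m/s and contact force between stamp and the fingers below 0.05 N and contact force between stamp and anything else below 0.05 N) or (linear speed of mould above 0.7 m/s and contact force between mould and the fingers below 0.05 N and contact force between mould and anything else below 0.05 N) or (linear speed of bar_a above 0.7 m/s and contact force between bar_a and the fingers below 0.05 N and contact force between bar_a and anything else below 0.05 N) or (linear speed of bar_b above 0.7 m/s and contact force between bar_b and the fingers below 0.05 N and contact force between bar_b and anything else below 0.05 N) or (linear speed of slab above 0.7 m/s and contact force between slab and the fingers below 0.05 N and contact force between slab and anything else below 0.05 N)).
It also fails if it takes over 128 s, if anything falls off the work surface, if the arm or the gripper's body presses on something with over 40 N, if the wrist force passes 120 N, or if a joint passes its speed limit or range.

## Working session

There is one attempt and no reset: what is moved stays moved. The work goes in short steps, Python scripts to look and compute and a shell command to move; the robot and the scene stay as the last step left them, time stands still between calls to the robot, and variables do not carry over. Pictures are saved under pics/ and viewed, at most 14 in all, crops included, and the job is handed in when it is done.

```bash
mkdir -p pics; ls; python3 - <<'E'
from workcell import manip
import cv2
for n in ("top","scene"):
    p,d=manip.camera(n); cv2.imwrite(f"pics/{n}0.png",p[:,:,::-1])
    print(n,manip.get_calibration(n))
print(manip.get_obs()); print(manip.tip_reach)
E
```

```text
pics
top {'fx': 379.3858948126699, 'fy': 379.3858948126699, 'cx': 320.0573812752268, 'cy': 205.00022897296432, 'xyz': array([0.34630392, 0.01014413, 1.168264  ]), 'orientation': array([-0.03772554,  0.02675039,  0.71694242, -0.6955967 ])}
scene {'fx': 419.0074891757431, 'fy': 419.0074891757431, 'cx': 316.1719852960502, 'cy': 201.64923474301543, 'xyz': array([1.12068016, 0.10455866, 0.78005075]), 'orientation': array([0.24733399, 0.29228273, 0.70457419, 0.59747126])}
{'clock': 0.1, 'joint_pos': array([ 1.12638671,  0.33278237, -0.06468421,  1.46089423,  0.02158316,
        1.34990725, -0.08848246]), 'joint_velocities': array([-7.27424504e-04, -1.97371074e-03, -1.10416348e-03, -2.02693632e-03,
       -1.37634031e-03,  1.67868727e-03,  7.36549045e-05]), 'tau': array([ 1.57424704e-03, -6.26743555e+01,  4.93660464e-02, -3.92427099e+01,
        1.63698918e-02,  7.01483004e-03,  3.31452054e-05]), 'position': array([ 0.25573784, -0.56991425,  0.24459425]), 'ee_rot': array([ 9.77839713e-01,  2.09353947e-01, -1.59941591e-04, -6.28264381e-04]), 'ft_force': array([-0.37901777,  0.45580379,  0.39591532]), 'torque': array([ 0.01711598, -0.08093614,  0.00865897]), 'grasp_force': 0.0, 'grip_width': 0.9955864097814209}
0.014
```

View pics/top0.png

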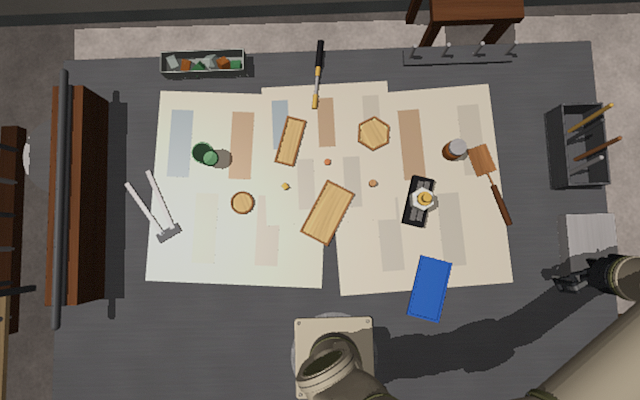

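View pics/scene0.png

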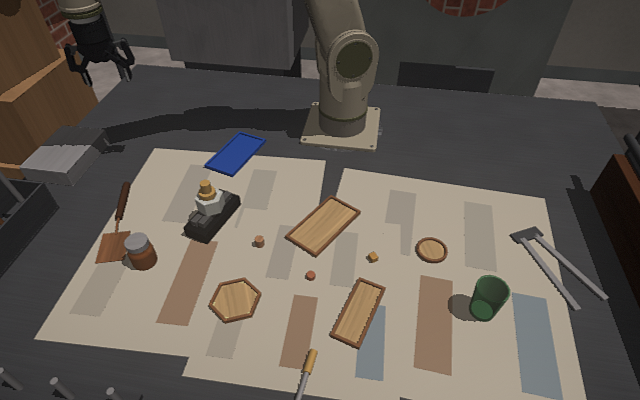

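The top picture shows the stack at about (420,200), with the round tray at (243,203), the hex tray at (374,133), the bar tray at (291,141) and the slab tray at (328,212). The tumbler is at (206,153), the jar at (455,150) and the blue decoy at (430,288). The scene picture agrees.

```bash
cat > h.py <<'E'
from workcell import manip
import cv2, numpy as np
from scipy.spatial.transform import Rotation as R
def cloud(n, d, c):
    v,u=np.mgrid[0:400,0:640]
    P=np.stack([(u-c['cx'])/c['fx']*d,-(v-c['cy'])/c['fy']*d,-d],-1)
    W=P@R.from_quat(c['orientation']).as_matrix().T+c['xyz']
    W[d<=0]=np.nan
    return W
def look(n):
    c=manip.get_calibration(n); p,d=manip.camera(n); return p,d,cloud(n,d,c)
def rect(xy):
    (cx,cy),(w,h),a=cv2.minAreaRect((xy*1000).astype(np.float32))
    if w<h: w,h,a=h,w,a+90
    a=(a+90)%180-90
    return np.round([cx/1000,cy/1000],4),np.round([w,h],1),round(a,1)
def measure(n,things,W,zr,k=2):
    for t in things:
        for r in manip.trace(t,n)[:k]:
            m=r['pixels']; w=W[m]; w=w[np.isfinite(w).all(1)]
            z0,z1=zr.get(t,(-.01,.3)); w=w[(w[:,2]>z0)&(w[:,2]<z1)]
            if len(w)<6: print(t,'few');continue
            print(n,t,round(r['p'],2),np.round(r['box']),len(w),*rect(w[:,:2]),'med',np.round(np.median(w,0),4),'z',np.round(np.percentile(w[:,2],[2,98]),4))
E
python3 - <<'E'
from h import *
for n in ("top","scene"):
    p,d,W=look(n)
    zr={'slab':(.022,.042),'bar_a':(.04,.055),'mould':(.062,.08),'stamp':(.1,.13)}
    measure(n,['stamp','mould','bar_a','slab','round_tray','hex_tray','bar_tray','slab_tray','tumbler'],W,zr)
E
```

```text
top stamp 0.46 [416. 192. 431. 204.] 99 [ 0.4534 -0.2707] [33.6 31.3] 88.2 med [ 0.4529 -0.2674  0.1233] z [0.1002 0.1287]
top mould 0.8 [410. 188. 432. 211.] 32 [ 0.4418 -0.2465] [52.6 14.3] 30.3 med [ 0.4428 -0.2401  0.0729] z [0.0633 0.0793]
top bar_a 0.53 [411. 183. 424. 219.] 83 [ 0.4535 -0.2599] [114.8  15.8] -15.6 med [ 0.4231 -0.2533  0.0468] z [0.0419 0.051 ]
top bar_a 0.4 [418. 180. 432. 223.] 111 [ 0.4513 -0.2776] [120.   21.4] -16.9 med [ 0.4163 -0.271   0.047 ] z [0.0422 0.051 ]
top slab 0.65 [403. 176. 434. 228.] 457 [ 0.4535 -0.2698] [150.6  65.1] -15.7 med [ 0.4422 -0.2604  0.0308] z [0.0246 0.0356]
top round_tray 0.69 [227. 192. 255. 216.] 443 [0.4664 0.2665] [70.6 68.5] 88.4 med [0.467 0.267 0.006] z [0.0002 0.0127]
top hex_tray 0.84 [357. 119. 392. 152.] 804 [ 0.6702 -0.1467] [103.   95.2] -10.7 med [ 0.6708 -0.1471  0.0061] z [0.0009 0.0132]
top bar_tray 0.61 [278. 117. 308. 168.] 933 [0.6553 0.1127] [152.8  63.1] -17.1 med [0.6547 0.1132 0.0058] z [0.0004 0.0123]
top slab_tray 0.67 [299. 181. 354. 246.] 1877 [0.4304 0.0044] [186.  100.6] -29.5 med [0.4283 0.0052 
[... 1139 characters left out ...]
] -5.9 med [ 0.6746 -0.1434  0.0076] z [0.0024 0.0134]
scene bar_tray 0.74 [332. 277. 388. 348.] 2094 [0.6544 0.1167] [161.6  64.8] -16.7 med [0.6641 0.1159 0.0072] z [0.0031 0.0136]
scene bar_tray 0.61 [210. 277. 260. 325.] 1700 [ 0.6735 -0.1442] [110.1  97.2] 55.6 med [ 0.6764 -0.1435  0.0076] z [0.0029 0.0134]
scene slab_tray 0.86 [205. 132. 266. 178.] 1431 [ 0.1836 -0.2945] [203.7 113.2] -16.4 med [ 0.1992 -0.2911  0.0076] z [0.0016 0.0139]
scene slab_tray 0.81 [284. 196. 363. 257.] 2296 [0.4302 0.0088] [186.3  99.3] -29.6 med [0.4366 0.0073 0.0069] z [0.0032 0.0131]
scene tumbler 0.92 [471. 274. 508. 321.] 1326 [0.6134 0.3678] [63.4 61.7] 2.0 med [0.6178 0.3682 0.0594] z [0.0079 0.0864]
```

```bash
cat >> h.py <<'E'
def go(x,y,z,ydir=None):
    """units for a move to TCP xyz, tool down, closing line along ydir deg (mod 180)"""
    o=manip.get_obs(); r=R.from_quat(o['ee_rot']); M=r.as_matrix()
    yd=np.degrees(np.arctan2(M[1,1],M[0,1]))
    if ydir is None: ydir=yd
    dl=(ydir-yd+90)%180-90
    t=np.radians(yd+dl); Y=np.array([np.cos(t),np.sin(t),0]); Z=np.array([0,0,-1.])
    T=np.stack([np.cross(Y,Z),Y,Z],1)
    print('pos',np.round(o['position'],4),'yd',round(yd,1),'j7',round(o['joint_pos'][6],2),'w',round(o['grip_width'],3),'clk',o['clock'])
    print(' shift',np.round(M.T@(np.array([x,y,z])-o['position'])/.05,3),'turn',np.round(R.from_matrix(M.T@T).as_rotvec(degrees=True)/8,3))
E
python3 - <<'E'
from h import *
c=manip.get_calibration('wrist');o=manip.get_obs();M=R.from_quat(o['ee_rot']).as_matrix()
print(c['fx'],M.T@(c['xyz']-o['position']),M.T@R.from_quat(c['orientation']).as_matrix())
go(.455,-.268,.26,74)
E
```

```text
356.3089562266397 [ 8.44876585e-02  1.28769862e-04 -1.28926449e-01] [[-3.53980230e-06  9.45128735e-01  3.26698141e-01]
 [ 9.99999988e-01 -4.77479779e-05  1.48968672e-04]
 [ 1.56393748e-04  3.26698137e-01 -9.45128723e-01]]
pos [ 0.2559 -0.5702  0.2453] yd -65.8 j7 -0.09 w 1.0 clk 1.1
 shift [ 6.108 -3.885 -0.294] turn [ 0.    -0.     5.021]
```

```bash
python3 -m pendant '[[0.6,-0.4,-0.3,0,0,0.5,1],[1.5,-1,-0.3,0,0,1.2,1],[2.4,-1.5,-0.3,0,0,2,1],[3.3,-2.1,-0.3,0,0,2.8,1],[4.2,-2.7,-0.3,0,0,3.6,1],[5,-3.2,-0.3,0,0,4.3,1],[5.6,-3.6,-0.3,0,0,4.8,1],[6.1,-3.88,-0.3,0,0,5.02,1],[6.1,-3.88,-0.3,0,0,5.02,1],[6.1,-3.88,-0.3,0,0,5.02,1]]' 40; python3 - <<'E'
from h import *
p,d,W=look('wrist'); cv2.imwrite('pics/w1.png',p[:,:,::-1])
zr={'slab':(.022,.042),'bar_a':(.04,.055),'mould':(.081,.09),'stamp':(.12,.13)}
measure('wrist',['stamp','mould','bar_a','slab'],W,zr)
# flats of mould: whole-cloud top ring
go(.455,-.268,.26,74)
E
```

```text
clock: 2.35
position: [0.4544, -0.269, 0.2604]
ee_rot: [0.99, -0.139, -0.0, 0.0]
ft_force: [0.3, -0.4, -0.6]
grip_width: 1.003
grasp_force: 0.0
wrist stamp 0.72 [299. 154. 344. 206.] 736 [ 0.4554 -0.269 ] [23.4 22.6] -17.0 med [ 0.4562 -0.2693  0.1264] z [0.1216 0.1277]
wrist mould 0.89 [279. 135. 351. 211.] 1817 [ 0.4559 -0.2665] [64.5 58.3] 61.7 med [ 0.4661 -0.2644  0.0864] z [0.0841 0.088 ]
wrist bar_a 0.92 [300. 104. 317. 223.] 763 [ 0.4547 -0.2577] [119.7  15.5] -15.7 med [ 0.4926 -0.266   0.0484] z [0.0464 0.0501]
wrist bar_a 0.76 [318.  99. 336. 224.] 806 [ 0.4531 -0.2771] [119.6  15.3] -15.4 med [ 0.4899 -0.2864  0.0484] z [0.0469 0.0499]
pos [ 0.4543 -0.2691  0.2603] yd -106.1 j7 -1.43 w 1.0 clk 2.6
 shift [ 0.007 -0.024  0.006] turn [ 0.001 -0.    -0.008]
```

View pics/w1.png

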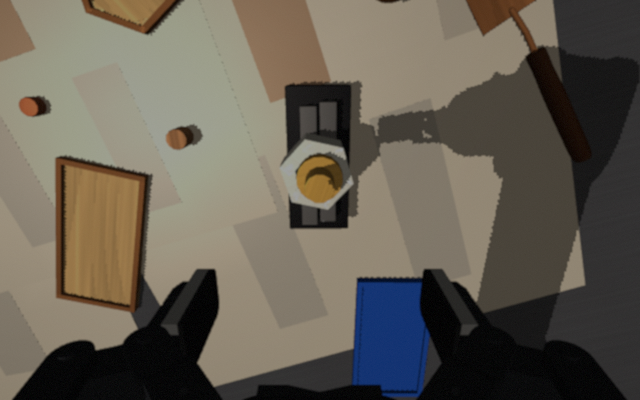

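The wrist picture shows the stack upright: stamp top at (320,178), mould hex at (316,173), the two bars running vertically at columns 308 and 327. The clouds give good centres, so I'll grasp the stamp.

```bash
python3 -m pendant '[[0.02,-0.01,0.8,0,0,0,0.2],[0.02,-0.01,1.6,0,0,0,0.2],[0.02,-0.01,2.3,0,0,0,0.2],[0.02,-0.01,2.7,0,0,0,0.2],[0.02,-0.01,2.88,0,0,0,0.2],[0.02,-0.01,2.88,0,0,0,0.2],[0.02,-0.01,2.88,0,0,0,-1],[0.02,-0.01,2.88,0,0,0,-1],[0.02,-0.01,2.88,0,0,0,-1],[0.02,-0.01,2.88,0,0,0,-1]]' 40
python3 -c "
from h import *
go(.4675,.268,.25)"
```

```text
clock: 3.85
position: [0.4563, -0.2689, 0.1173]
ee_rot: [0.99, -0.139, 0.001, 0.001]
ft_force: [-0.7, -1.4, 6.4]
grip_width: 0.266
grasp_force: 39.5
pos [ 0.4563 -0.2689  0.1173] yd -106.0 j7 -1.46 w 0.266 clk 3.85
 shift [ -2.743 -10.381  -2.669] turn [ 0.007 -0.013  0.   ]
```

```bash
python3 -m pendant '[[0,0,-0.6,0,0,0,-1],[0,0,-1.4,0,0,0,-1],[-0.1,-0.5,-2.1,0,0,-0.5,-1],[-0.4,-1.4,-2.3,0,0,-1.2,-1],[-0.7,-2.5,-2.3,0,0,-2,-1],[-0.95,-3.6,-2.3,0,0,-3,-1],[-1.25,-4.7,-2.3,0,0,-4,-1],[-1.53,-5.8,-2.3,0,0,-5,-1],[-1.8,-6.8,-2.3,0,0,-6,-1],[-2,-7.5,-2.3,0,0,-7,-1]]'
python3 -c "
from h import *
go(.4675,.268,.23)"
```

```text
clock: 5.1
position: [0.4622, 0.1225, 0.2312]
ee_rot: [0.938, 0.345, -0.0, -0.0]
ft_force: [1.3, 0.1, -2.3]
grip_width: 0.266
grasp_force: 39.7
pos [0.4622 0.1225 0.2312] yd -49.6 j7 -1.24 w 0.266 clk 5.1
 shift [ 1.966 -2.147  0.025] turn [-0.002  0.     0.   ]
```

```bash
python3 -m pendant '[[0.5,-0.5,0,0,0,0,-1],[1,-1.1,0.1,0,0,0,-1],[1.5,-1.7,0.3,0,0,0,-1],[1.8,-2,0.6,0,0,0,-1],[1.97,-2.15,1,0,0,0,-1],[1.97,-2.15,1.4,0,0,0,-1],[1.97,-2.15,1.6,0,0,0,-1],[1.97,-2.15,1.6,0,0,0,-1],[1.97,-2.15,1.6,0,0,0,-1],[1.97,-2.15,1.6,0,0,0,-1]]'
python3 - <<'E'
from h import *
p,d,W=look('wrist'); cv2.imwrite('pics/w2.png',p[:,:,::-1])
measure('wrist',['round_tray'],W,{'round_tray':(.003,.014)})
measure('wrist',['stamp'],W,{})
go(.4675,.268,.12)
E
```

```text
clock: 6.35
position: [0.4698, 0.2656, 0.152]
ee_rot: [0.94, 0.342, 0.001, 0.0]
ft_force: [0.6, 0.5, -1.0]
grip_width: 0.263
grasp_force: 39.6
wrist round_tray 0.73 [269. 135. 358. 226.] 5948 [0.4706 0.2713] [71.  67.4] -44.3 med [0.4707 0.2713 0.0073] z [0.0056 0.0123]
wrist stamp 0.84 [281. 220. 362. 328.] 5936 [0.4235 0.2269] [158.6  68.9] 30.7 med [0.4755 0.2701 0.1511] z [0.1226 0.1619]
pos [0.4696 0.2656 0.1517] yd -50.0 j7 -1.65 w 0.266 clk 6.5
 shift [-0.001 -0.064  0.634] turn [ 0.003 -0.004  0.   ]
```

View pics/w2.png

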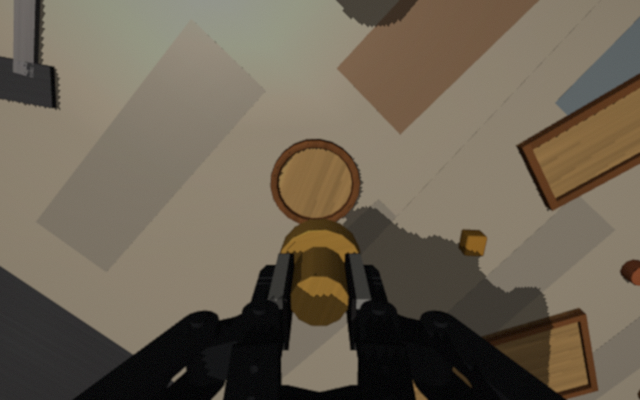

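The wrist picture shows the stamp held upright at (320,270) and the round tray just beyond it at (316,181). I'm lowering it.

```bash
python3 -m pendant '[[0.03,-0.06,0.4,0,0,0,-1],[0.03,-0.06,0.9,0,0,0,-1],[0.03,-0.06,1.4,0,0,0,-1],[0.03,-0.06,1.8,0,0,0,-1],[0.03,-0.06,2.05,0,0,0,-1],[0.03,-0.06,2.15,0,0,0,-1],[0.03,-0.06,2.22,0,0,0,-1],[0.03,-0.06,2.26,0,0,0,-1],[0.03,-0.06,2.26,0,0,0,-1],[0.03,-0.06,2.26,0,0,0,-1]]'

```

```text
clock: 7.75
position: [0.4688, 0.2689, 0.0386]
ee_rot: [0.94, 0.342, 0.0, 0.0]
ft_force: [0.3, 0.0, -2.4]
grip_width: 0.267
grasp_force: 39.6
```

```bash
python3 -m pendant '[[0,0,0.015,0,0,0,-1],[0,0,0.03,0,0,0,-1],[0,0,0.03,0,0,0,-1],[0,0,0.03,0,0,0,-0.3],[0,0,0.03,0,0,0,0.2],[0,0,0.03,0,0,0,0.5],[0,0,-0.3,0,0,0,1],[0,0,-1,0,0,0,1],[0,0,-2,0,0,0,1],[0,0,-2.8,0,0,0,1]]'
python3 - <<'E'
from h import *
measure('wrist',['stamp','round_tray'],look('wrist')[2],{'stamp':(.035,.06),'round_tray':(.003,.013)})
go(.456,-.267,.25,91.7)
E
```

```text
clock: 9.0
position: [0.4687, 0.2693, 0.1814]
ee_rot: [0.94, 0.342, 0.001, -0.0]
ft_force: [0.5, 0.5, -0.3]
grip_width: 1.0
grasp_force: 0.0
wrist stamp 0.75 [299. 156. 344. 207.] 773 [0.4685 0.2684] [23.  22.9] 74.8 med [0.4695 0.2691 0.0463] z [0.0368 0.0479]
pos [0.4696 0.2697 0.1814] yd -50.0 j7 -1.64 w 0.999 clk 9.15
 shift [-7.103  8.048 -1.392] turn [ 1.000e-03 -3.600e-02  4.789e+00]
```

```bash
python3 -m pendant '[[-0.4,0.45,-0.3,0,0,0,1],[-1.1,1.25,-0.8,0,0,0.5,1],[-1.9,2.1,-1.2,0,0,1.1,1],[-2.7,3,-1.4,0,0,1.7,1],[-3.5,3.9,-1.4,0,0,2.3,1],[-4.3,4.8,-1.4,0,0,2.9,1],[-5.1,5.7,-1.4,0,0,3.5,1],[-5.8,6.6,-1.4,0,0,4.1,1],[-6.5,7.4,-1.4,0,0,4.6,1],[-7.1,8.05,-1.4,0,0,4.79,1]]'
python3 -m pendant '[[0,0,0,0,0,0,1],[0,0,0,0,0,0,1],[0,0,0,0,0,0,1],[0,0,0,0,0,0,1],[0,0,0,0,0,0,1],[0,0,0,0,0,0,1],[0,0,0,0,0,0,1],[0,0,0,0,0,0,1],[0,0,0,0,0,0,1],[0,0,0,0,0,0,1]]' 
python3 - <<'E'
from h import *
p,d,W=look('wrist'); cv2.imwrite('pics/w3.png',p[:,:,::-1])
measure('wrist',['mould','bar_a','slab'],W,{'slab':(.022,.042),'bar_a':(.04,.055),'mould':(.081,.09)})
go(.456,-.267,.068,91.7)
E
```

```text
clock: 10.4
position: [0.4546, -0.2697, 0.2476]
ee_rot: [1.0, 0.013, -0.001, -0.0]
ft_force: [0.6, 0.2, -0.1]
grip_width: 1.001
grasp_force: 0.0
clock: 11.65
position: [0.4554, -0.2677, 0.2483]
ee_rot: [1.0, 0.015, 0.0, 0.0]
ft_force: [-1.4, 0.2, -0.3]
grip_width: 1.003
grasp_force: 0.0
wrist mould 0.87 [283. 138. 353. 224.] 2715 [ 0.4561 -0.2666] [65.8 57.9] 1.3 med [ 0.4574 -0.2664  0.0865] z [0.0827 0.0879]
wrist bar_a 0.86 [304. 110. 357. 228.] 844 [ 0.4533 -0.277 ] [119.2  15.9] -15.7 med [ 0.4903 -0.2864  0.0485] z [0.0448 0.0499]
wrist bar_a 0.65 [283. 102. 337. 228.] 855 [ 0.4544 -0.258 ] [119.7  16. ] -15.8 med [ 0.4917 -0.2654  0.0485] z [0.0463 0.0499]
wrist slab 0.62 [270.  80. 375. 239.] 3474 [ 0.4548 -0.268 ] [150.   64.2] -15.7 med [ 0.496  -0.2711  0.0325] z [0.0309 0.034 ]
pos [ 0.4554 -0.2677  0.2483] yd -88.3 j7 -1.13 w 1.001 clk 11.85
 shift [ 0.012 -0.014  3.606] turn [ 0.    -0.    -0.001]
```

View pics/w3.png

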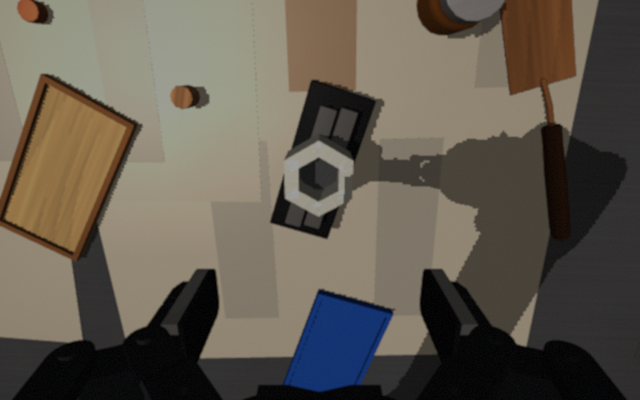

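The picture shows the mould alone on the bars, its hex centred at (318,178) with two flats facing the jaws left and right. I'll grip it.

```bash
python3 -m pendant '[[0.01,-0.02,0.7,0,0,0,1],[0.01,-0.02,1.6,0,0,0,1],[0.01,-0.02,2.5,0,0,0,1],[0.01,-0.02,3.2,0,0,0,1],[0.01,-0.02,3.5,0,0,0,1],[0.01,-0.02,3.64,0,0,0,1],[0.01,-0.02,3.64,0,0,0,0.6],[0.01,-0.02,3.64,0,0,0,0],[0.01,-0.02,3.64,0,0,0,-0.5],[0.01,-0.02,3.64,0,0,0,-0.5]]' 50
python3 -c "
from h import *
go(.671,-.1465,.12)"
```

```text
clock: 13.1
position: [0.4568, -0.2671, 0.0678]
ee_rot: [1.0, 0.015, 0.001, 0.001]
ft_force: [-0.9, 1.6, 6.8]
grip_width: 0.67
grasp_force: 54.9
pos [ 0.4568 -0.2671  0.0678] yd -88.3 j7 -1.18 w 0.67 clk 13.1
 shift [ 4.355 -2.284 -1.039] turn [ 0.01  -0.015  0.   ]
```

```bash
python3 -m pendant '[[0,0,-0.3,0,0,0,-0.5],[0,0,-0.9,0,0,0,-0.5],[0.2,-0.1,-1.5,0,0,0,-0.5],[0.8,-0.4,-1.8,0,0,0,-0.5],[1.6,-0.85,-1.8,0,0,0,-0.5],[2.4,-1.27,-1.8,0,0,0,-0.5],[3.2,-1.7,-1.8,0,0,0,-0.5],[3.9,-2.05,-1.5,0,0,0,-0.5],[4.3,-2.25,-1.2,0,0,0,-0.5],[4.35,-2.28,-1,0,0,0,-0.5]]'
python3 - <<'E'
from h import *
p,d,W=look('wrist'); cv2.imwrite('pics/w4.png',p[:,:,::-1])
measure('wrist',['hex_tray','bar_a'],W,{'hex_tray':(.003,.014),'bar_a':(.04,.055)})
go(.671,-.1465,.0265)
E
```

```text
clock: 14.35
position: [0.6704, -0.1446, 0.1156]
ee_rot: [1.0, 0.016, -0.0, -0.001]
ft_force: [-0.1, -0.7, -3.6]
grip_width: 0.671
grasp_force: 54.5
wrist hex_tray 0.67 [250. 119. 395. 230.] 11227 [ 0.6886 -0.1442] [101.1  80.1] -88.6 med [ 0.6884 -0.1439  0.0071] z [0.0055 0.0123]
pos [ 0.6691 -0.1471  0.1162] yd -88.3 j7 -1.52 w 0.672 clk 14.5
 shift [ 0.041 -0.012  1.794] turn [ 0.003  0.01  -0.   ]
```

View pics/w4.png

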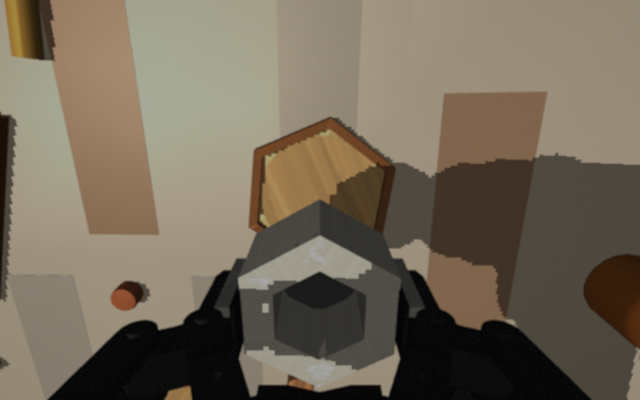

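The mould is held level, well up, and the hex tray lies at (322,175) just beyond it. I'm setting it down.

```bash
python3 -m pendant '[[0.06,-0.03,0.3,0,0,0,-0.5],[0.06,-0.03,0.7,0,0,0,-0.5],[0.06,-0.03,1.1,0,0,0,-0.5],[0.06,-0.03,1.4,0,0,0,-0.5],[0.06,-0.03,1.6,0,0,0,-0.5],[0.06,-0.03,1.7,0,0,0,-0.5],[0.06,-0.03,1.76,0,0,0,-0.5],[0.06,-0.03,1.79,0,0,0,-0.5],[0.06,-0.03,1.79,0,0,0,-0.5],[0.06,-0.03,1.79,0,0,0,-0.5]]'

```

```text
clock: 15.75
position: [0.6731, -0.1448, 0.0272]
ee_rot: [1.0, 0.015, 0.0, 0.0]
ft_force: [0.4, -0.3, -4.3]
grip_width: 0.668
grasp_force: 54.6
```

```bash
python3 -m pendant '[[0,0,0.02,0,0,0,-0.5],[0,0,0.035,0,0,0,-0.5],[0,0,0.035,0,0,0,-0.5],[0,0,0.035,0,0,0,0.5],[0,0,0.035,0,0,0,1],[0,0,0.035,0,0,0,1],[0,0,-0.3,0,0,0,1],[0,0,-1,0,0,0,1],[0,0,-2,0,0,0,1],[0,0,-3,0,0,0,1]]'
python3 - <<'E'
from h import *
W=look('wrist')[2]
measure('wrist',['mould','hex_tray'],W,{'mould':(.038,.05),'hex_tray':(.003,.014)})
go(.454,-.2675,.2,74)
E
```

```text
clock: 17.0
position: [0.6729, -0.1447, 0.1797]
ee_rot: [1.0, 0.015, 0.001, 0.0]
ft_force: [1.7, -0.3, 0.1]
grip_width: 0.999
grasp_force: 0.0
wrist mould 0.72 [281. 142. 356. 232.] 3239 [ 0.6723 -0.1444] [65.6 58.2] 61.5 med [ 0.6742 -0.1445  0.0444] z [0.0395 0.0458]
wrist hex_tray 0.89 [264. 113. 380. 234.] 5198 [ 0.6737 -0.1441] [109.8  96.7] 54.7 med [ 0.6937 -0.1436  0.0079] z [0.0055 0.0127]
pos [ 0.6748 -0.1449  0.1818] yd -88.3 j7 -1.51 w 1.005 clk 17.15
 shift [-4.483  2.322 -0.391] turn [ 0.003 -0.053  2.211]
```

```bash
python3 -m pendant '[[-0.4,0.2,-0.2,0,0,0.2,1],[-1.2,0.6,-0.4,0,0,0.6,1],[-2.1,1.1,-0.4,0,0,1.1,1],[-3,1.5,-0.4,0,0,1.5,1],[-3.8,1.95,-0.4,0,0,1.9,1],[-4.3,2.2,-0.4,0,0,2.1,1],[-4.48,2.32,-0.4,0,0,2.2,1],[-4.48,2.32,-0.4,0,0,2.2,1],[-4.48,2.32,-0.4,0,0,2.2,1],[-4.48,2.32,-0.4,0,0,2.2,1]]'
python3 - <<'E'
from h import *
p,d,W=look('wrist'); cv2.imwrite('pics/w5.png',p[:,:,::-1])
measure('wrist',['bar_a','slab'],W,{'slab':(.022,.042),'bar_a':(.04,.055)})
go(.454,-.2675,.052,74.3)
E
```

```text
clock: 18.4
position: [0.4532, -0.2665, 0.1966]
ee_rot: [0.991, -0.137, -0.0, -0.0]
ft_force: [0.4, -0.4, 0.3]
grip_width: 0.999
grasp_force: 0.0
wrist bar_a 0.65 [300. 109. 321. 251.] 2616 [ 0.4551 -0.258 ] [119.1  15.6] -15.9 med [ 0.4619 -0.2598  0.0485] z [0.0469 0.0498]
wrist bar_a 0.57 [322. 104. 342. 251.] 2801 [ 0.4534 -0.2772] [119.4  15.8] -15.6 med [ 0.4601 -0.2788  0.0484] z [0.0468 0.0498]
wrist slab 0.82 [281.  84. 362. 257.] 6906 [ 0.4548 -0.2678] [150.4  64.1] -15.8 med [ 0.4734 -0.2741  0.0324] z [0.0309 0.0339]
pos [ 0.4528 -0.2669  0.1967] yd -105.9 j7 -1.44 w 1.003 clk 18.55
 shift [0.026 0.005 2.894] turn [-0.001  0.    -0.02 ]
```

View pics/w5.png

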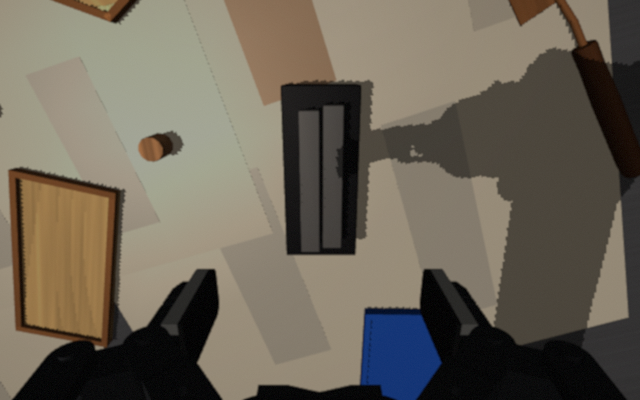

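The bars lie parallel at columns 310 and 333, rows 105–250, with a small gap between them. I'll grip across both, high enough that the tips clear the tray rim later.

```bash
python3 -m pendant '[[0.03,0,0.7,0,0,0,0.6],[0.03,0,1.5,0,0,0,0.6],[0.03,0,2.2,0,0,0,0.6],[0.03,0,2.7,0,0,0,0.6],[0.03,0,2.9,0,0,0,0.6],[0.03,0,2.9,0,0,0,0.2],[0.03,0,2.9,0,0,0,-0.1],[0.03,0,2.9,0,0,0,-0.5],[0.03,0,2.9,0,0,0,-1],[0.03,0,2.9,0,0,0,-1]]' 40
python3 - <<'E'
from h import *
p,d,W=look('wrist'); cv2.imwrite('pics/w6.png',p[100:,120:520][:, :,::-1])
go(.6548,.1145,.15)
E
```

```text
clock: 19.8
position: [0.4547, -0.2682, 0.0532]
ee_rot: [0.99, -0.138, 0.001, 0.0]
ft_force: [-1.1, 0.5, 6.6]
grip_width: 0.359
grasp_force: 40.3
pos [ 0.4547 -0.2682  0.0532] yd -105.9 j7 -1.48 w 0.358 clk 19.85
 shift [ 1.754 -8.456 -1.937] turn [ 0.005 -0.016  0.   ]
```

View pics/w6.png

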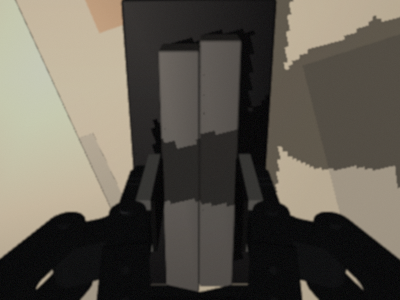

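The bars are pressed together between the pads at about (200,180) in the crop. I'll lift.

```bash
python3 -m pendant '[[0,0,0,0,0,0,-1],[0,0,-0.1,0,0,0,-1],[0,0,-0.3,0,0,0,-1],[0,0,-0.6,0,0,0,-1],[0,0,-1,0,0,0,-1],[0,0,-1.4,0,0,0,-1],[0,0,-1.7,0,0,0,-1],[0,0,-1.8,0,0,0,-1],[0,0,-1.8,0,0,0,-1],[0,0,-1.8,0,0,0,-1]]' 60
python3 - <<'E'
from h import *
p,d,W=look('wrist'); cv2.imwrite('pics/w7.png',p[100:,120:520][:, :,::-1])
measure('wrist',['bar_a','slab'],W,{'bar_a':(.1,.17)})
go(.6548,.1145,.15,73.3)
E
```

```text
clock: 21.1
position: [0.4535, -0.2675, 0.1411]
ee_rot: [0.99, -0.138, -0.001, -0.0]
ft_force: [0.4, 0.3, -2.0]
grip_width: 0.348
grasp_force: 59.7
wrist bar_a 0.93 [320. 134. 361. 388.] 9242 [ 0.4526 -0.2752] [120.4  16.3] -16.0 med [ 0.4656 -0.2784  0.1361] z [0.1337 0.1372]
wrist bar_a 0.91 [281. 142. 321. 390.] 8754 [ 0.4537 -0.2591] [119.4  16.2] -15.9 med [ 0.4672 -0.2625  0.1361] z [0.1328 0.1373]
wrist slab 0.59 [270.  86. 370. 256.] 6197 [ 0.4643 -0.2702] [131.2  72.5] -15.6 med [ 0.5086 -0.2825  0.0324] z [0.0307 0.0339]
pos [ 0.4536 -0.2676  0.1413] yd -105.9 j7 -1.45 w 0.354 clk 21.25
 shift [ 1.775 -8.452 -0.174] turn [-0.002  0.007  0.098]
```

View pics/w7.png

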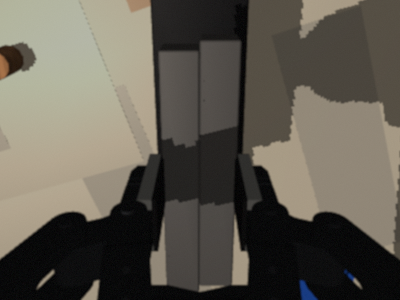

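Both bars are up and level, tops at 0.136. Next, the bar tray.

```bash
python3 -m pendant '[[0.08,-0.4,-0.1,0,0,0,-1],[0.25,-1.2,-0.2,0,0,0,-1],[0.46,-2.2,-0.2,0,0,0,-1],[0.67,-3.2,-0.2,0,0,0.1,-1],[0.9,-4.3,-0.2,0,0,0.1,-1],[1.13,-5.4,-0.2,0,0,0.1,-1],[1.36,-6.5,-0.2,0,0,0.1,-1],[1.57,-7.5,-0.2,0,0,0.1,-1],[1.72,-8.2,-0.2,0,0,0.1,-1],[1.77,-8.45,-0.2,0,0,0.1,-1]]'
python3 -m pendant '[[0,0,0.1,0,0,0,-1],[0,0,0.3,0,0,0,-1],[0,0,0.5,0,0,0,-1],[0,0,0.7,0,0,0,-1],[0,0,0.8,0,0,0,-1],[0,0,0.8,0,0,0,-1],[0,0,0.8,0,0,0,-1],[0,0,0.8,0,0,0,-1],[0,0,0.8,0,0,0,-1],[0,0,0.8,0,0,0,-1]]'
python3 - <<'E'
from h import *
p,d,W=look('wrist'); cv2.imwrite('pics/w8.png',p[:,:,::-1])
measure('wrist',['bar_tray','bar_a'],W,{'bar_tray':(.003,.014),'bar_a':(.08,.15)})
measure('top',['bar_tray'],look('top')[2],{'bar_tray':(.003,.014)})
go(.655,.1145,.029,73.3)
E
```

```text
clock: 22.5
position: [0.6548, 0.1171, 0.151]
ee_rot: [0.99, -0.144, -0.001, -0.0]
ft_force: [-0.2, 0.4, -1.9]
grip_width: 0.35
grasp_force: 59.8
clock: 23.75
position: [0.6549, 0.1143, 0.1119]
ee_rot: [0.989, -0.145, 0.0, 0.0]
ft_force: [-0.5, 0.5, -1.7]
grip_width: 0.35
grasp_force: 59.8
wrist bar_tray 0.82 [263.  85. 367. 255.] 6502 [0.6757 0.1121] [115.7  63.8] -16.7 med [0.7114 0.1069 0.0074] z [0.0052 0.0126]
bar_tray few
wrist bar_a 0.83 [318. 135. 362. 388.] 9152 [0.6541 0.1065] [119.8  16.4] -16.7 med [0.6668 0.1034 0.1068] z [0.1048 0.108 ]
wrist bar_a 0.67 [279. 143. 320. 388.] 8650 [0.6557 0.1229] [118.5  15.8] -16.8 med [0.668  0.119  0.1068] z [0.1025 0.108 ]
pos [0.6548 0.1143 0.1118] yd -106.7 j7 -2.26 w 0.355 clk 24.0
 shift [ 0.002 -0.005  1.656] turn [ 0.    -0.    -0.002]
```

View pics/w8.png

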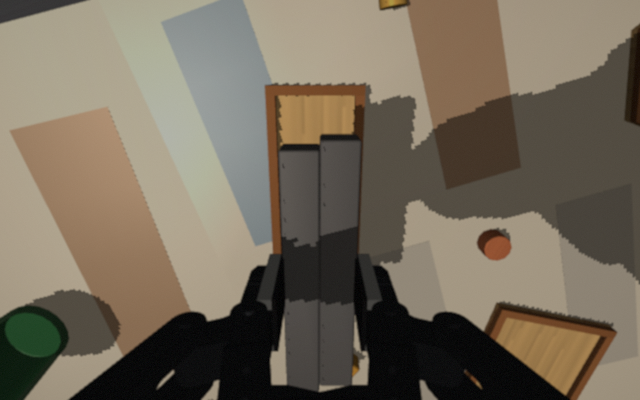

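The bars are held level, ends at row 140, lined up over the tray (columns 267–367). A 2.5 mm shift to the left centres them, then I lower.

```bash
python3 -m pendant '[[0.03,-0.05,0.2,0,0,0,-1],[0.03,-0.05,0.6,0,0,0,-1],[0.03,-0.05,1,0,0,0,-1],[0.03,-0.05,1.3,0,0,0,-1],[0.03,-0.05,1.5,0,0,0,-1],[0.03,-0.05,1.6,0,0,0,-1],[0.03,-0.05,1.64,0,0,0,-1],[0.03,-0.05,1.66,0,0,0,-1],[0.03,-0.05,1.66,0,0,0,-1],[0.03,-0.05,1.66,0,0,0,-1]]'

```

```text
clock: 25.25
position: [0.6572, 0.1163, 0.0291]
ee_rot: [0.989, -0.145, 0.0, -0.0]
ft_force: [-0.0, -0.5, -1.5]
grip_width: 0.353
grasp_force: 59.8
```

```bash
python3 -m pendant '[[0,0,0.015,0,0,0,-1],[0,0,0.03,0,0,0,-1],[0,0,0.038,0,0,0,-1],[0,0,0.038,0,0,0,-1],[0,0,0.038,0,0,0,0],[0,0,0.038,0,0,0,0.2],[0,0,0.038,0,0,0,0.2],[0,0,-0.3,0,0,0,0.2],[0,0,-1.3,0,0,0,0.6],[0,0,-2.4,0,0,0,1]]' 40
python3 - <<'E'
from h import *
W=look('wrist')[2]
measure('wrist',['bar_a','bar_tray'],W,{'bar_a':(.015,.03),'bar_tray':(.003,.014)})
go(.4548,-.268,.18,74.2)
E
```

```text
clock: 26.5
position: [0.6567, 0.1163, 0.1509]
ee_rot: [0.989, -0.145, -0.0, -0.0]
ft_force: [0.9, 0.9, -0.2]
grip_width: 0.981
grasp_force: 0.0
wrist bar_a 0.96 [298. 113. 320. 263.] 3111 [0.657  0.1252] [119.6  15.7] -16.8 med [0.6628 0.1232 0.0225] z [0.021  0.0238]
wrist bar_a 0.61 [318. 107. 343. 263.] 3136 [0.6561 0.1088] [119.6  16.4] -16.8 med [0.6637 0.1065 0.0225] z [0.021  0.0238]
wrist bar_tray 0.75 [277.  85. 362. 272.] 7914 [0.6578 0.1166] [151.9  62.1] -16.7 med [0.675  0.1111 0.0077] z [0.0052 0.0126]
wrist bar_tray 0.27 [  0. 281.  97. 399.] 521 [0.6205 0.3545] [51.7 22.7] 29.6 med [0.6231 0.3461 0.0088] z [0.0033 0.0138]
pos [0.659 0.117 0.154] yd -106.7 j7 -2.25 w 1.0 clk 26.65
 shift [-1.693  8.548 -0.561] turn [-0.024 -0.049 -0.115]
```

Both bars are in, their tops at 0.022. Next, the slab.

```bash
python3 -m pendant '[[-0.08,0.4,-0.3,0,0,0,1],[-0.25,1.2,-0.6,0,0,0,1],[-0.46,2.2,-0.6,0,0,0,1],[-0.67,3.3,-0.6,0,0,-0.1,1],[-0.9,4.4,-0.6,0,0,-0.1,1],[-1.13,5.5,-0.6,0,0,-0.1,1],[-1.36,6.6,-0.6,0,0,-0.1,1],[-1.55,7.6,-0.6,0,0,-0.1,1],[-1.66,8.3,-0.6,0,0,-0.1,1],[-1.69,8.55,-0.6,0,0,-0.1,1]]'
python3 -m pendant '[[0,0,0.1,0,0,0,1],[0,0,0.3,0,0,0,1],[0,0,0.5,0,0,0,1],[0,0,0.5,0,0,0,1],[0,0,0.5,0,0,0,1],[0,0,0.5,0,0,0,1],[0,0,0.5,0,0,0,1],[0,0,0.5,0,0,0,1],[0,0,0.5,0,0,0,1],[0,0,0.5,0,0,0,1]]'
python3 - <<'E'
from h import *
W=look('wrist')[2]
measure('wrist',['slab'],W,{'slab':(.022,.042)})
go(.4548,-.268,.022,74.2)
E
```

```text
clock: 27.9
position: [0.4517, -0.2708, 0.1788]
ee_rot: [0.99, -0.14, -0.0, 0.0]
ft_force: [1.1, 0.7, -0.4]
grip_width: 1.0
grasp_force: 0.0
clock: 29.15
position: [0.4531, -0.2688, 0.1538]
ee_rot: [0.99, -0.138, 0.0, 0.0]
ft_force: [0.3, 0.5, -0.6]
grip_width: 1.001
grasp_force: 0.0
wrist slab 0.64 [269.  87. 364. 281.] 16752 [ 0.4552 -0.2679] [149.8  64.2] -15.7 med [ 0.4657 -0.2699  0.0325] z [0.031  0.0338]
pos [ 0.4531 -0.2689  0.1538] yd -105.9 j7 -1.45 w 1.001 clk 29.25
 shift [ 0.028 -0.026  2.637] turn [ 0.    -0.    -0.014]
```

```bash
python3 -m pendant '[[0.04,-0.02,0.5,0,0,0,1],[0.04,-0.02,1.2,0,0,0,1],[0.04,-0.02,1.9,0,0,0,1],[0.04,-0.02,2.4,0,0,0,1],[0.04,-0.02,2.6,0,0,0,1],[0.04,-0.02,2.67,0,0,0,1],[0.04,-0.02,2.67,0,0,0,0.6],[0.04,-0.02,2.67,0,0,0,0],[0.04,-0.02,2.67,0,0,0,-0.5],[0.04,-0.02,2.67,0,0,0,-0.5]]' 70
python3 -m pendant '[[0,0,0,0,0,0,-0.5],[0,0,-0.1,0,0,0,-0.5],[0,0,-0.3,0,0,0,-0.5],[0,0,-0.6,0,0,0,-0.5],[0,0,-1,0,0,0,-0.5],[0,0,-1.4,0,0,0,-0.5],[0,0,-1.7,0,0,0,-0.5],[0,0,-1.8,0,0,0,-0.5],[0,0,-1.8,0,0,0,-0.5],[0,0,-1.8,0,0,0,-0.5]]' 80
python3 - <<'E'
from h import *
W=look('wrist')[2]
measure('wrist',['slab'],W,{'slab':(.1,.15)})
go(.43,.006,.11,60.5)
E
```

```text
clock: 30.5
position: [0.456, -0.2688, 0.0217]
ee_rot: [0.99, -0.138, 0.001, 0.0]
ft_force: [-1.0, 1.0, 4.6]
grip_width: 0.73
grasp_force: 78.1
clock: 31.75
position: [0.4549, -0.2682, 0.1096]
ee_rot: [0.99, -0.138, -0.001, -0.0]
ft_force: [0.6, 0.2, -5.8]
grip_width: 0.727
grasp_force: 89.1
wrist slab 0.88 [222. 101. 418. 397.] 48385 [ 0.4678 -0.2702] [123.   67.1] -15.8 med [ 0.4829 -0.2748  0.1201] z [0.1185 0.1213]
pos [ 0.4549 -0.2682  0.1096] yd -105.9 j7 -1.47 w 0.728 clk 31.85
 shift [-1.983e+00 -5.138e+00 -4.000e-03] turn [-1.000e-03  9.000e-03  1.699e+00]
```

```bash
python3 -m pendant '[[-0.15,-0.4,0,0,0,0.1,-0.5],[-0.45,-1.1,0,0,0,0.4,-0.5],[-0.8,-2,0,0,0,0.7,-0.5],[-1.15,-3,0,0,0,1,-0.5],[-1.55,-4,0,0,0,1.3,-0.5],[-1.8,-4.7,0,0,0,1.6,-0.5],[-1.95,-5.05,0,0,0,1.7,-0.5],[-1.98,-5.14,0,0,0,1.7,-0.5],[-1.98,-5.14,0,0,0,1.7,-0.5],[-1.98,-5.14,0,0,0,1.7,-0.5]]'
python3 - <<'E'
from h import *
p,d,W=look('wrist'); cv2.imwrite('pics/w9.png',p[:,:,::-1])
measure('wrist',['slab_tray'],W,{'slab_tray':(.003,.014)},1)
measure('wrist',['slab'],W,{'slab':(.09,.14)},1)
go(.43,.006,.0295,60.5)
E
```

```text
clock: 33.1
position: [0.4306, 0.0048, 0.1102]
ee_rot: [0.967, -0.255, -0.0, 0.0]
ft_force: [-0.0, -0.0, -4.8]
grip_width: 0.727
grasp_force: 89.1
wrist slab_tray 0.77 [237.  65. 394. 101.] 5558 [ 0.5009 -0.0314] [99.9 21.4] 61.3 med [ 0.5009 -0.0323  0.007 ] z [0.0051 0.0125]
wrist slab 0.85 [221. 102. 417. 396.] 48703 [ 0.4424 -0.0016] [122.5  70. ] -29.9 med [ 0.4561 -0.0076  0.1208] z [0.1173 0.122 ]
pos [0.4306 0.0051 0.1102] yd -119.6 j7 -2.23 w 0.724 clk 33.25
 shift [-0.019 -0.009  1.615] turn [ 0.001  0.    -0.01 ]
```

View pics/w9.png

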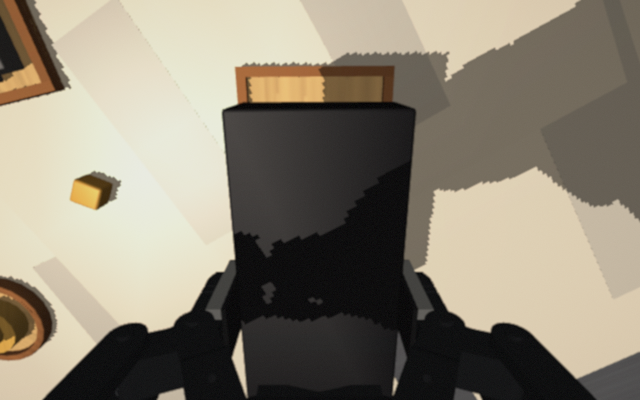

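The slab is level and in line with the tray, whose far end shows at (316,85). I'm lowering it.

```bash
python3 -m pendant '[[-0.02,-0.03,0.2,0,0,0,-0.5],[-0.02,-0.03,0.6,0,0,0,-0.5],[-0.02,-0.03,1,0,0,0,-0.5],[-0.02,-0.03,1.3,0,0,0,-0.5],[-0.02,-0.03,1.48,0,0,0,-0.5],[-0.02,-0.03,1.56,0,0,0,-0.5],[-0.02,-0.03,1.6,0,0,0,-0.5],[-0.02,-0.03,1.62,0,0,0,-0.5],[-0.02,-0.03,1.62,0,0,0,-0.5],[-0.02,-0.03,1.62,0,0,0,-0.5]]'

```

```text
clock: 34.5
position: [0.4306, 0.0076, 0.0295]
ee_rot: [0.967, -0.255, 0.0, 0.0]
ft_force: [0.2, -1.0, -4.7]
grip_width: 0.729
grasp_force: 89.1
```

```bash
python3 -m pendant '[[0,0,0.015,0,0,0,-0.5],[0,0,0.03,0,0,0,-0.5],[0,0,0.04,0,0,0,-0.5],[0,0,0.04,0,0,0,-0.5],[0,0,0.04,0,0,0,0.6],[0,0,0.04,0,0,0,1],[0,0,0.04,0,0,0,1],[0,0,-0.3,0,0,0,1],[0,0,-1.3,0,0,0,1],[0,0,-2.5,0,0,0,1]]'
python3 -m pendant '[[0,0,-0.8,0,0,0,1],[0,0,-1.6,0,0,0,1],[0,0,-2.4,0,0,0,1],[0,0,-2.4,0,0,0,1],[0,0,-2.4,0,0,0,1],[0,0,-2.4,0,0,0,1],[0,0,-2.4,0,0,0,1],[0,0,-2.4,0,0,0,1],[0,0,-2.4,0,0,0,1],[0,0,-2.4,0,0,0,1]]'
python3 - <<'E'
from h import *
p,d,W=look('wrist')
measure('wrist',['slab','slab_tray'],W,{'slab':(.03,.045),'slab_tray':(.003,.014)},1)
p,d,W=look('scene'); cv2.imwrite('pics/s9.png',p[:,:,::-1])
measure('scene',['stamp','mould','tumbler'],W,{'stamp':(.015,.06),'mould':(.03,.05)},1)
E
```

```text
clock: 35.75
position: [0.4297, 0.0077, 0.1552]
ee_rot: [0.967, -0.255, -0.001, -0.0]
ft_force: [1.8, -0.7, 0.9]
grip_width: 0.998
grasp_force: 0.0
clock: 37.0
position: [0.4304, 0.0077, 0.2743]
ee_rot: [0.967, -0.255, 0.0, 0.0]
ft_force: [-0.1, -0.8, -0.5]
grip_width: 0.999
grasp_force: 0.0
wrist slab 0.61 [284.  88. 351. 228.] 8480 [0.4298 0.0086] [148.9  64. ] -29.4 med [0.4365 0.0055 0.0385] z [0.0369 0.04  ]
wrist slab_tray 0.82 [274.  72. 365. 231.] 5270 [0.4298 0.0081] [182.3  97. ] -29.3 med [ 0.4568 -0.0054  0.008 ] z [0.0051 0.0129]
scene stamp 0.69 [422. 235. 442. 254.] 236 [0.4724 0.2685] [37.  35.5] 80.8 med [0.4764 0.2678 0.026 ] z [0.0164 0.0478]
scene mould 0.76 [217. 275. 251. 313.] 591 [ 0.6734 -0.1436] [64.6 58.6] 1.1 med [ 0.6761 -0.1425  0.0437] z [0.031  0.0468]
scene tumbler 0.82 [468. 275. 512. 322.] 1345 [0.5958 0.3753] [102.4  61.7] -23.6 med [0.6173 0.3679 0.0587] z [0.0072 0.0866]
```

View pics/s9.png

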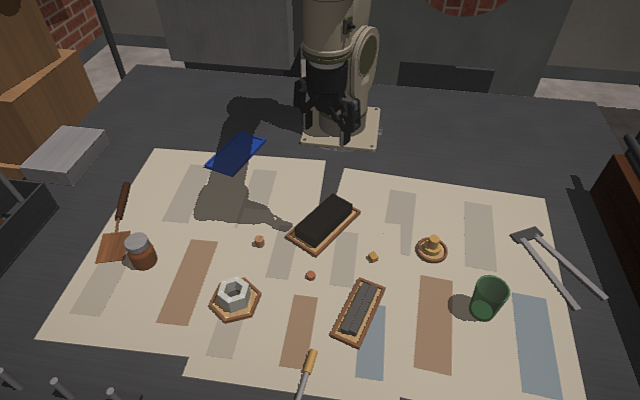

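Everything sits in its own tray: stamp at (432,247), mould at (235,297), bars at (358,312) and slab at (323,222). The tumbler is still at (488,298), and the robot is clear.

```bash
python3 -c "
from workcell import manip
print(manip.hand_in())"
```

```text
the job is handed in; nothing more can be done
None
```

The stamp, mould, both bars and the slab each sit flat in their own tray, measured within a few millimetres of centre; the tumbler was left where it stood, and I handed the job in at about 37 s (no verdict was returned).

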